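Load and tip the salvage tray

TASK

Put the stray transformer from the bench into the tipping tray with the other two. Then press the red tab steadily down until the tray clicks into its catch and stays tipped by itself with all three transformers slid down to the tab end; never lean on the tray with more than 20 N, and leave the relay and everything else on the bench where it is.

Things in the scene. Friction and masses are not known exactly. Their poses are not given: they have to be found in the camera images.
- transformer_a: the stray transformer: small yellow-and-steel mains transformer, block 36 (x) x 28 (y) x 26 mm high, about 60 g, standing on the bench to the robot's right; origin at the centre of its underside, z up
- transformer_b: same kind of transformer, already in the raised (far-from-tab) half of the tray; origin at the centre of its underside
- transformer_c: same kind of transformer, already in the raised (far-from-tab) half of the tray; origin at the centre of its underside
- tray_stand: fixed stand of the tipping tray: base plate 260 x 165 x 8 mm, two green cheeks up to 155 mm high outside the tray's long sides (at y = -75 and +75 mm); origin on the bench under the tray's middle, x points along the tray to the tab end, z up
- tray_floor (a point): point on the tray's hinge axis, middle of its inner floor, 145 mm above the bench; x along the tray to the tab end (sloping down when tipped), z out of the floor. Aluminium tray, inside 244 (x) x 120 (y) mm, walls 25 mm high and 3 mm thick; smooth floor on which the transformers slide at about 11 to 17 degrees
- tray_tab (a point): point on top of the red push tab outside the tray's end wall, level with the tray's floor and 158 mm from the hinge axis; the tab is 126 mm wide and reaches from the wall's outer face at 125 mm to 180 mm from the axis and moves on an arc about it
- tray (a joint): tilt in rad: 0 level (a return spring holds it there), more as the tab goes down. The tab takes 1 to 4 N (with jolts as parts slide) until a pin on the tray meets the catch's roller, then a peak of 6 to 12 N in all; past it the tray clicks in and lands on the rubber stop, where force rises by several N per mm. Caught, it stays at 0.48 to 0.76, differing each time; let go earlier, it springs back
- relay: bystander: blue relay block with a white top, 34 x 28 x 24 mm on the bench near the stray transformer; stays where it is; origin at the centre of its underside
- solder_spool: bystander: green solder spool, 60 mm across, 50 mm high; origin at the centre of its underside
- clamp_meter: bystander: orange clamp meter lying flat, about 180 x 75 x 40 mm; origin under its middle
- screwdriver: bystander: red-handled screwdriver lying on the bench, about 200 mm long
- run_capacitor: bystander: aluminium can capacitor, 44 mm across, 70 mm high; origin at the centre of its underside
- water_bottle: bystander: clear water bottle, 66 mm across, 200 mm high; origin at the centre of its underside
- catch_foot (a point): on the bench, foot of a yellow post beside the tray's +y side near the tab end (129, 101 mm in the stand's frame), carrying a sprung brass roller (the catch) and below it a rubber stop for the tray. Post and stop fill 50 x 48 mm and end at most 85 mm above the bench. The height of catch and stop is set anew each time within 32 mm and is not reported: feel for it
Not all that is in view belongs to the job. What is shaped like the transformer_c but purple is not meant.

How it is judged:
On the way, in this order (a step that is already met when the one before it is completed fails the run):
1. the stray transformer lies in the tray, let go, while the tray is still level (x of transformer_a in the frame of tray_floor between -0.12 and 0.12 m and y of transformer_a in the frame of tray_floor between -0.06 and 0.06 m and z of transformer_a in the frame of tray_floor between -0.005 and 0.02 m and contact force between the fingers and transformer_a below 0.1 N and value of joint tray below 0.15 rad), for 0.2 s.
2. the tray is tipped into its catch and stays there with nothing pushing it (value of joint tray above 0.46 rad and contact force between the fingers and tray below 0.1 N and velocity of joint tray between -0.05 and 0.05 rad/s), for 0.4 s.
At the end, for the whole second after the job is handed in: the tray stays caught in its tipped position (tilt over 0.46 rad) untouched, and all three transformers lie at rest (under 0.02 m/s) in the tray at its tab end: origins at least 40 mm down the slope from the hinge axis, inside the walls and not stacked (within 32 mm of the floor) (value of joint tray above 0.46 rad and x of transformer_a in the frame of tray_floor between 0.04 and 0.12 m and y of transformer_a in the frame of tray_floor between -0.06 and 0.06 m and z of transformer_a in the frame of tray_floor between -0.005 and 0.02 m and linear speed of each of transformer_a, transformer_b, transformer_c below 0.02 m/s and x of transformer_b in the frame of tray_floor between 0.04 and 0.12 m and y of transformer_b in the frame of tray_floor between -0.06 and 0.06 m and z of transformer_b in the frame of tray_floor between -0.005 and 0.02 m and x of transformer_c in the frame of tray_floor between 0.04 and 0.12 m and y of transformer_c in the frame of tray_floor between -0.06 and 0.06 m and z of transformer_c in the frame of tray_floor between -0.005 and 0.02 m).
It fails at once if the robot pushes on the tray with more than 20 N (contact force between any of the fingers, the arm and tray above 20 N).
It fails at once if a bystander is moved more than 30 mm (distance of any of relay, solder_spool, clamp_meter, screwdriver, run_capacitor, water_bottle from where it was at the start of the episode above 0.03 m).
It also fails if it takes over 61 s, if anything falls off the work surface, if the arm or the gripper's body presses on something with over 40 N, if the wrist force passes 120 N, or if a joint passes its speed limit or range.

ROBOT

A 7-joint arm with a two-finger parallel gripper is mounted at the origin on the work surface. World frame = base frame: x ahead of the robot, y to its left, z up, the work surface at z = 0. Lengths are in m, angles in rad, forces in N, time in s.
With the tool pointing down it reaches from about 0.4 to 0.85 m from the base axis. Payload 4.5 kg.
Tool frame: the origin (TCP) lies between the finger pads; the fingertips stand 11 mm ahead of it and the grasp point (between the pads) lies 8 mm behind it (r.tip_reach is the distance from the TCP to the fingertips, in m); x points along the fingers, y is the direction in which the jaws open and shut, and the axes are right-handed (so a half turn about x gives the same grasp; the last joint's range is limited). The gripper opens to 88 mm and grips with 3 to 60 N. Pads are 18 mm wide; open, the fingers measure 123 mm over their backs; the gripper's body (75 mm by 187 mm) begins 45 mm behind the grasp point.
Start: joints at [-1.262, 0.689, -0.195, 1.565, 0.157, 0.902, -0.215], TCP at [0.17, 0.602, 0.25] pointing down, gripper open.
Joint ranges: [-3.01, 3.01], [-0.46, 2.08], [-1.47, 1.51], [0.13, 2.56], [-1, 4.14], [0.04, 2.09], [-2.66, 2.66]. Speed limits (rad/s): [2.57, 2.57, 3.14, 3.14, 3.14, 3.14, 3.14].

INTERFACE

Orientations are given as a unit quaternion [x, y, z, w].
In Python, from plant import r gives the robot as it stands.
- The arm moves only by the tool drive_tool, never from a script. Its argument "deltas" is a list of rows, each a list of 3 entries, a list of its own where there are three numbers: the turn, a rotation vector about the tool's x, y, z in degrees, then the shift along the tool's x, y, z in cm, then the finger opening in cm, from 0 to 8.81. A call has 1 to 12 rows; each row shifts and turns the commanded pose from where the row before left it, along the tool's axes as they then stand; what a row does not reach is not made up. A row lasts 1/12 s, in which the tool goes at most 41.7 mm and 7.16 degrees, less where a joint would pass 70% of its speed; a pose out of reach is approached as far as the arm can. A call is refused whole if a number of a shift passes 4.17 or a number of a turn 7.16, either way. A call with a gripper value outside its range is refused whole. The fingers move at their own pace and stop on an object; "force" is the grip in N (left out, the last holds). Time passes only in rows, so rows that do not move let the fingers close. It gives the time, the measured TCP pose, the force and the opening at its end, in the units of the state.
- r.get_state(): the state, without advancing time (a new reading comes with each control period).
- r.snapshot(name): name is "scene" or "side" or "wrist"; returns a dict with "color" (400x640x3 uint8, red, green, blue), "fov_y" (degrees; the focal length in pixels is half the picture's height over the tangent of half this angle, whatever the lens; pixels are square), "cx", "cy" (the principal point, pixels), "extrinsics" (4x4, takes a point from world to camera coordinates); the wrist camera has in their place "tool_from_camera" (4x4, takes a point from camera to tool coordinates, whose origin is the TCP and whose axes are the tool frame's). Camera axes: x right, y up, looking along -z (the intrinsics and any distortion apply to the point x, -y, -z); pixel columns grow to the right and rows downward; lengths in m; the calibration is good to about 2 mm. A picture is of the moment at which its call begins: read the wrist's pose just before it. There is no depth.
- r.finish_job(): hands the job in, once; it reports no verdict.
The state is a dict: "clock": time; "q": joint angles; "qd": joint speeds; "joint_torque": joint torques, N m; "tool_pos": TCP position; "eef_rot": TCP orientation; "contact_force": force on the tool from outside, world axes, zero at the start; "moment": the same for the moment, N m; "opening": opening from 0.0 (shut) to 1.0 (fully open).
Only numpy, scipy, OpenCV 4.12 (cv2) and the standard library are available. Lean on these libraries where they do the work, as an engineer would, in place of code of your own. Each camera call takes 0.05 s, during which the arm holds its last target. There are 200 camera calls.

## Working session

There is one attempt and no reset: what is moved stays moved. The work goes in short steps, Python scripts to look and compute and a tool call to move; the robot and the scene stay as the last step left them, time stands still between calls to the robot, and variables do not carry over. Pictures are saved under pics/ and viewed, about 8 in all and at most 12, crops included, and the job is handed in when it is done.

Besides the shell and the picture viewer there is one more tool, called after "Emit:" as a command line: name --argument value ..., lists and objects as JSON in quotes. drive_tool: Moves the arm, as the interface text tells. Its arguments: {"type":"object","properties":{"deltas":{"type":"array","items":{"type":"array"}},"force":{"type":"number"}},"required":["deltas"]}

```bash
mkdir -p pics; cat > h.py <<'E'
import numpy as np, cv2
from plant import r
from scipy.spatial.transform import Rotation as R
def cam(s,st=None):
    f=s["color"].shape[0]/2/np.tan(np.radians(s["fov_y"])/2)
    if "extrinsics" in s: M=np.linalg.inv(np.array(s["extrinsics"]))
    else:
        T=np.eye(4);T[:3,:3]=R.from_quat(st["eef_rot"]).as_matrix();T[:3,3]=st["tool_pos"]
        M=T@np.array(s["tool_from_camera"])
    return f,s["cx"],s["cy"],M
def ray(c,u,v):
    f,cx,cy,M=c; d=M[:3,:3]@np.array([(u-cx)/f,-(v-cy)/f,-1]); return M[:3,3],d/np.linalg.norm(d)
def onz(c,u,v,z):
    o,d=ray(c,u,v); return o+d*(z-o[2])/d[2]
def proj(c,p):
    f,cx,cy,M=c; q=np.linalg.inv(M)@np.append(p,1); return cx+f*q[0]/-q[2], cy-f*q[1]/-q[2]
def tri(c1,p1,c2,p2):
    o1,d1=ray(c1,*p1);o2,d2=ray(c2,*p2)
    t=np.linalg.lstsq(np.c_[d1,-d2],o2-o1,rcond=None)[0]
    a=o1+d1*t[0];b=o2+d2*t[1];return (a+b)/2,np.linalg.norm(a-b)
def save(s,n): cv2.imwrite("pics/"+n+".png",s["color"][:,:,::-1])
E
python3 - <<'E'
from h import *
import pickle
st=r.get_state();print({k:np.round(v,3) for k,v in st.items()},r.tip_reach)
D={"st":st}
for n in("scene","side","wrist"):
    s=r.snapshot(n);D[n]=s;save(s,n+"0");print(n,s.keys(),s["fov_y"],s["cx"],s["cy"])
    print(np.round(cam(s,st)[3],3))
pickle.dump(D,open("d0.pkl","wb"))
E
```

```text
{'clock': np.float64(0.0), 'q': array([-1.262,  0.69 , -0.195,  1.566,  0.157,  0.903, -0.215]), 'qd': array([-0.   , -0.   ,  0.001, -0.001,  0.001,  0.001,  0.001]), 'joint_torque': array([-0.0000e+00, -5.2756e+01, -1.2670e+00, -1.5343e+01, -5.3000e-02,
        7.0000e-03,  0.0000e+00]), 'tool_pos': array([0.169, 0.601, 0.249]), 'eef_rot': array([ 0.096,  0.7  , -0.097,  0.7  ]), 'contact_force': array([ 0.354,  0.429, -0.439]), 'moment': array([-0.01 ,  0.013,  0.017]), 'opening': np.float64(0.998)} 0.011
scene dict_keys(['color', 'fov_y', 'cx', 'cy', 'extrinsics']) 53.47904681958687 319.9095557463043 194.93910394899711
[[-0.874 -0.421  0.242  0.764]
 [ 0.485 -0.752  0.446  0.424]
 [-0.006  0.507  0.862  0.877]
 [ 0.     0.     0.     1.   ]]
side dict_keys(['color', 'fov_y', 'cx', 'cy', 'extrinsics']) 56.1286748571606 322.6705080732105 201.90789154065587
[[ 0.915  0.275 -0.296  0.226]
 [-0.404  0.623 -0.67  -0.729]
 [ 0.001  0.732  0.681  0.878]
 [ 0.     0.     0.     1.   ]]
wrist dict_keys(['color', 'fov_y', 'cx', 'cy', 'tool_from_camera']) 69.23558669424477 321.43244811037846 198.6526829964632
[[ 0.27  -0.918 -0.289  0.095]
 [ 0.963  0.257  0.083  0.624]
 [-0.002 -0.301  0.954  0.384]
 [ 0.     0.     0.     1.   ]]
```

View pics/scene0.png

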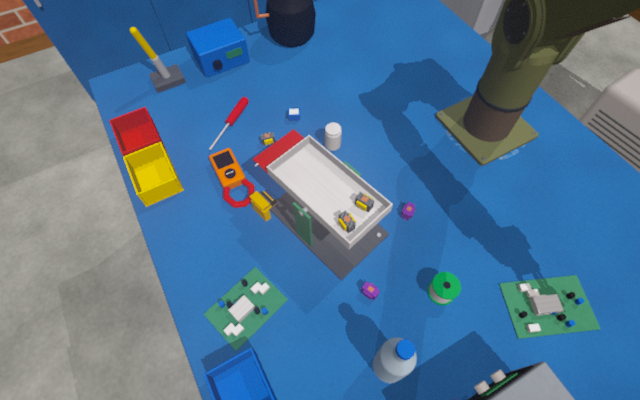

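View pics/side0.png

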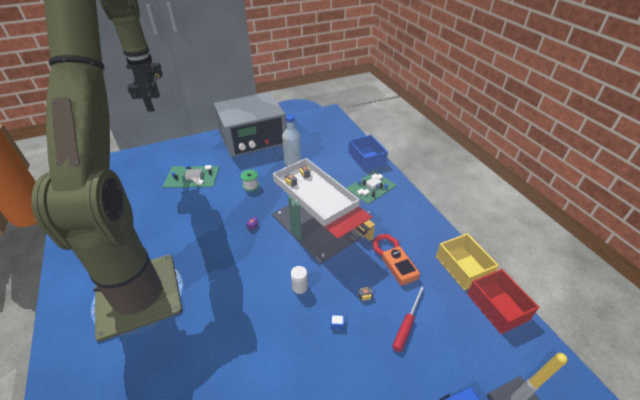

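The scene view shows the stray at (267,139), the relay at (293,115), the red tab around (278,150), and B and C at (347,222) and (364,202). In the side view the stray is at (366,294), the relay at (338,321) and the tab at (350,220). I'll zoom in for exact pixels.

```bash
python3 - <<'E'
from h import *
import pickle
D=pickle.load(open("d0.pkl","rb"))
def crop(n,x0,y0,w,h,k):
    im=cv2.resize(D[n]["color"][y0:y0+h,x0:x0+w,::-1],None,fx=k,fy=k,interpolation=cv2.INTER_CUBIC)
    for i in range(0,w,20): cv2.putText(im,str(x0+i),(i*k,8),0,.3,(255,255,255));cv2.line(im,(i*k,0),(i*k,h*k),(255,255,255),1) if 0 else None
    for j in range(0,h,20): cv2.putText(im,str(y0+j),(0,j*k+4),0,.3,(255,255,255))
    return im
a=crop("scene",240,95,160,150,5)[:600]; 
cv2.imwrite("pics/c1.png",a); cv2.imwrite("pics/c2.png",crop("side",265,150,160,120,5)) 
cs,cd=cam(D["scene"]),cam(D["side"])
for nm,p,q in [("stray",(267,139),(366,294)),("relay",(293,115),(338,321)),("cap",(333,130),(299,273))]:
    print(nm,tri(cs,p,cd,q),onz(cs,*p,.026))
# blobs of red tab and yellow
for n in("scene","side"):
    hsv=cv2.cvtColor(D[n]["color"],cv2.COLOR_RGB2HSV)
    for nm,lo,hi in[("yel",(20,110,90),(34,255,255)),("red",(172,120,70),(180,255,255)),("red0",(0,150,70),(6,255,255))]:
        m=cv2.inRange(hsv,lo,hi);k,l,s,c=cv2.connectedComponentsWithStats(m)
        print(n,nm,[(tuple(s[i]),np.round(c[i],1).tolist()) for i in range(1,k) if s[i][4]>15])
E
```

```text
stray (array([ 0.56228617, -0.25456554,  0.00959369]), np.float64(0.0030020283993971012)) [ 0.56480872 -0.24098191  0.026     ]
relay (array([ 0.45946558, -0.29638467,  0.0101738 ]), np.float64(0.0019137041179987967)) [ 0.46417649 -0.28281682  0.026     ]
cap (array([ 0.41031554, -0.15481532,  0.06282539]), np.float64(0.0029322876748954403)) [ 0.39289911 -0.18042898  0.026     ]
scene yel [((np.int32(130), np.int32(27), np.int32(26), np.int32(32), np.int32(248)), [142.5, 42.3]), ((np.int32(264), np.int32(138), np.int32(10), np.int32(7), np.int32(47)), [268.3, 141.0]), ((np.int32(123), np.int32(142), np.int32(60), np.int32(64), np.int32(2343)), [152.2, 173.6]), ((np.int32(264), np.int32(191), np.int32(9), np.int32(10), np.int32(18)), [268.0, 195.5]), ((np.int32(250), np.int32(192), np.int32(22), np.int32(29), np.int32(350)), [260.8, 204.9]), ((np.int32(356), np.int32(200), np.int32(11), np.int32(11), np.int32(68)), [361.1, 205.1]), ((np.int32(349), np.int32(213), np.int32(7), np.int32(9), np.int32(16)), [351.8, 217.4]), ((np.int32(339), np.int32(218), np.int32(8), np.int32(13), np.int
[... 1042 characters left out ...]
int32(481)), [548.1, 369.6])]
side red [((np.int32(326), np.int32(208), np.int32(45), np.int32(30), np.int32(597)), [347.9, 222.5]), ((np.int32(373), np.int32(235), np.int32(26), np.int32(20), np.int32(184)), [383.3, 242.3]), ((np.int32(468), np.int32(279), np.int32(68), np.int32(54), np.int32(1354)), [498.1, 306.9]), ((np.int32(393), np.int32(314), np.int32(21), np.int32(37), np.int32(327)), [403.0, 332.0])]
side red0 [((np.int32(473), np.int32(271), np.int32(23), np.int32(18), np.int32(38)), [483.2, 277.6]), ((np.int32(501), np.int32(270), np.int32(13), np.int32(13), np.int32(22)), [507.0, 275.5]), ((np.int32(490), np.int32(289), np.int32(48), np.int32(31), np.int32(425)), [510.3, 304.2])]
```

View pics/c1.png

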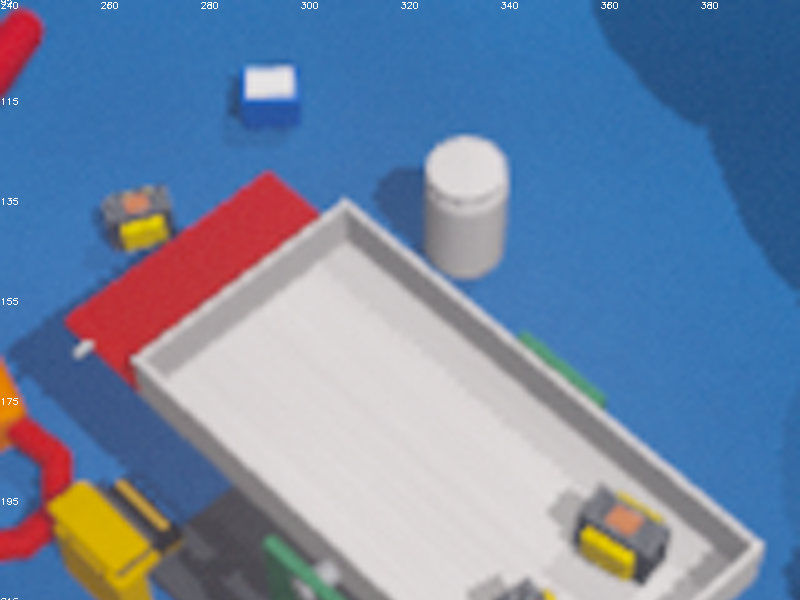

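View pics/c2.png

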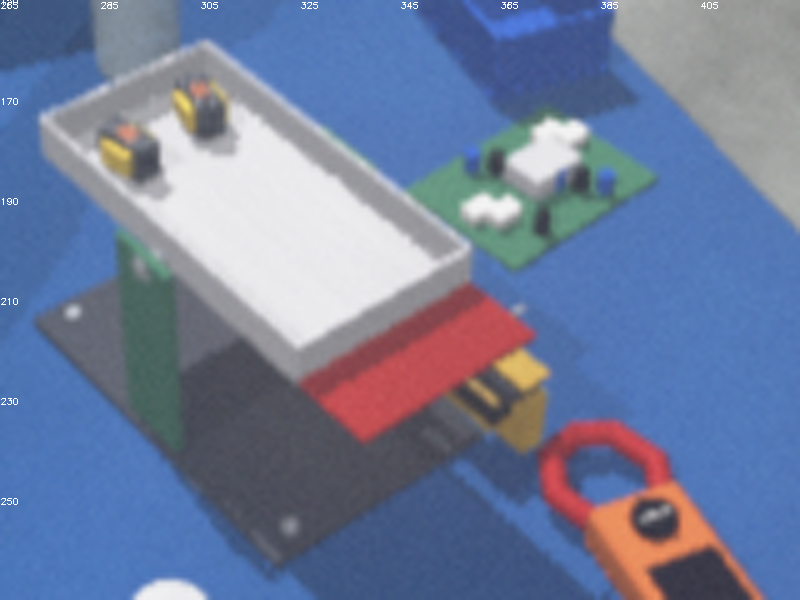

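```bash
python3 - <<'E'
from h import *
import pickle
D=pickle.load(open("d0.pkl","rb"))
cs,cd=cam(D["scene"]),cam(D["side"])
P={"tabN":((293.6,129.4),(338,238.2)),"tabF":((253.6,159.4),(372,216.4)),"wN":((309,135),(324.6,219.6)),"wF":((266.6,166.6),(359,199)),"fN":((392.5,203.8),(273,173.6)),
"c":((240+624/5,95+522/5),(265+128/5,150+133/5)),"b":((345,218),(304.5,168)),"stray":((267.2,135.6),(365.5,290.5)),"relay":((294,111.5),(338,318))}
for k,(a,b) in P.items():
    p,e=tri(cs,a,cd,b); print(k,np.round(p,4),round(e,4))
print(onz(cs,267.2,135.6,.026),onz(cd,365.5,290.5,.026))
st=D["st"];print(R.from_quat(st["eef_rot"]).as_matrix().round(3))
E
```

```text
tabN [ 0.5256 -0.1473  0.1409] 0.0037
tabF [ 0.6454 -0.1135  0.1417] 0.0046
wN [ 0.5108 -0.0948  0.1674] 0.0031
wF [ 0.6318 -0.0617  0.1688] 0.0017
fN [0.4471 0.1467 0.1673] 0.0037
c [0.4908 0.1106 0.1679] 0.0031
b [0.5462 0.1293 0.1695] 0.0025
stray [ 0.5603 -0.2529  0.025 ] 0.0029
relay [ 0.4576 -0.2955  0.0246] 0.0053
[ 0.55932559 -0.25137267  0.026     ] [ 0.56132138 -0.25399634  0.026     ]
[[-0.     0.271  0.963]
 [-0.002  0.963 -0.271]
 [-1.    -0.002  0.   ]]
```

Emit:
drive_tool --deltas '[[[6.6,0,0],[-0.4,0,0],8.8],[[6.6,0,0],[-0.4,0,0],8.8],[[6.6,0,0],[-0.4,0,0],8.8],[[6.6,0,0],[-0.4,0,0],8.8],[[6.6,0,0],[-0.4,0,0],8.8],[[6.6,0,0],[-0.4,0,0],8.8],[[6.6,0,0],[-0.4,0,0],8.8],[[6.6,0,0],[-0.4,0,0],8.8],[[6.6,0,0],[-0.4,0,0],8.8]]'

```text
clock: 0.9
tool_pos: [0.1694, 0.6013, 0.2856]
eef_rot: [0.432, 0.559, -0.433, 0.559]
contact_force: [0.0, -0.3, -0.4]
opening: 1.001
```

Emit:
drive_tool --deltas '[[[0,0,0],[0,1.8,3],8.8],[[0,0,0],[0,1.8,3],8.8],[[0,0,0],[0,1.8,3],8.8],[[0,0,0],[0,1.8,3],8.8],[[0,0,0],[0,1.8,3],8.8],[[0,0,0],[0,1.8,3],8.8],[[0,0,0],[0,1.8,3],8.8],[[0,0,0],[0,1.8,3],8.8],[[0,0,0],[0,1.8,3],8.8],[[0,0,0],[0,1.8,3],8.8],[[0,0,0],[0,1.8,3],8.8],[[0,0,0],[0,1.8,3],8.8]]'

```text
clock: 1.9
tool_pos: [0.4715, 0.3076, 0.2856]
eef_rot: [0.431, 0.561, -0.431, 0.56]
contact_force: [-0.0, 0.4, 0.3]
opening: 0.998
```

Emit:
drive_tool --deltas '[[[0,0,0],[0,-0.4,4],8.8],[[0,0,0],[0,-0.4,4],8.8],[[0,0,0],[0,-0.4,4],8.8],[[0,0,0],[0,-0.4,4],8.8],[[0,0,0],[0,-0.4,4],8.8],[[0,0,0],[0,-0.4,4],8.8],[[0,0,0],[0,-0.4,4],8.8],[[0,0,0],[0,-0.4,4],8.8],[[0,0,0],[0,-0.4,4],8.8],[[0,0,0],[0,-0.4,4],8.8],[[0,0,0],[0,-0.4,4],8.8],[[0,0,0],[0,-0.4,4],8.8]]'

```text
clock: 2.9
tool_pos: [0.5471, -0.1692, 0.2855]
eef_rot: [0.431, 0.561, -0.431, 0.56]
contact_force: [0.4, 0.8, 0.0]
opening: 0.997
```

Emit:
drive_tool --deltas '[[[0,0,0],[1.5,-0.4,3],8.8],[[0,0,0],[1.5,-0.4,3],8.8],[[0,0,0],[0,0,0],8.8],[[0,0,0],[0,0,0],8.8]]'

```text
clock: 3.23
tool_pos: [0.5538, -0.2293, 0.2544]
eef_rot: [0.432, 0.56, -0.433, 0.559]
contact_force: [-0.1, 0.3, 0.6]
opening: 0.998
```

```bash
python3 - <<'E'
from h import *
import pickle
st=r.get_state();s=r.snapshot("wrist");pickle.dump((st,s),open("w1.pkl","wb"));save(s,"w1")
c=cam(s,st);print(st["clock"],st["tool_pos"],st["q"])
print(proj(c,[.5603,-.2529,.025]))
E
```

```text
3.2333 [ 0.55378718 -0.22926179  0.25435245] [ 0.29119671  0.64686205  0.0418948   1.64616492 -0.03262401  0.85182956
  0.60150832]
(np.float64(321.72352728070643), np.float64(190.79193344652776))
```

View pics/w1.png

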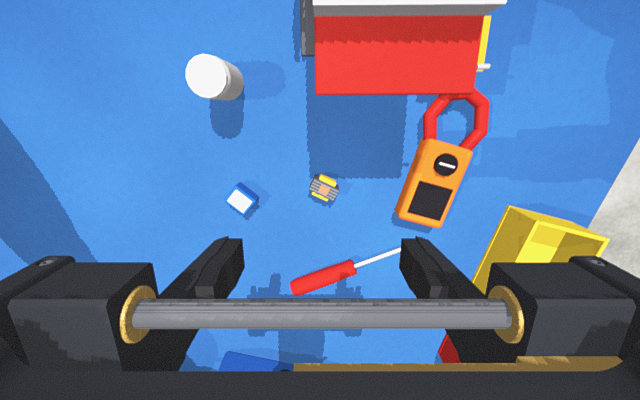

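The wrist view shows the stray at (323,189), with its yellow coil lobes at (329,180) and (320,198). The relay is at (242,200), the screwdriver near (330,275) and the clamp meter around (435,180). Next is the yaw.

```bash
python3 - <<'E'
from h import *
import pickle
st,s=pickle.load(open("w1.pkl","rb"));c=cam(s,st);im=s["color"]
x0,y0=295,160;sub=im[y0:215,x0:355];hsv=cv2.cvtColor(sub,cv2.COLOR_RGB2HSV)
y=cv2.inRange(hsv,(20,110,90),(34,255,255));k,l,sz,ce=cv2.connectedComponentsWithStats(y)
Y=[ce[i]+(x0,y0) for i in range(1,k) if sz[i][4]>15];print(Y)
m=cv2.inRange(hsv,(95,120,30),(125,255,255))==0
m=m.astype(np.uint8)*255;k,l,sz,ce=cv2.connectedComponentsWithStats(m)
i=1+np.argmax(sz[1:,4]);rect=cv2.minAreaRect(np.argwhere(l==i)[:,::-1].astype(np.float32)+np.float32([x0,y0]));print(rect)
W=[onz(c,*p,.024) for p in cv2.boxPoints(rect)];print(np.round(W,4),[np.linalg.norm(W[j]-W[j-1]).round(4) for j in range(4)])
print("centre",np.mean(W,0))
a,b=[onz(c,*p,.02) for p in Y[:2]];d=a-b;print(a,b,"yaw of coil axis deg",np.degrees(np.arctan2(d[1],d[0])))
Rm=R.from_quat(st["eef_rot"]).as_matrix();print("tool y az",np.degrees(np.arctan2(Rm[1,1],Rm[0,1])))
print(Rm.T@(np.array([.5603,-.2529,.021])-st["tool_pos"])*100, Rm.T@(np.append(np.mean(W,0)[:2],.021)-st["tool_pos"])*100)
cv2.imwrite("pics/w1c.png",cv2.resize(im[150:225,280:380,::-1],None,fx=6,fy=6,interpolation=cv2.INTER_CUBIC))
E
```

```text
[array([327.10526316, 180.03508772]), array([319.22916667, 196.        ])]
((323.800048828125, 187.40000915527344), (28.621667861938477, 24.149532318115234), 26.56505012512207)
[[ 0.5403 -0.2599  0.024 ]
 [ 0.5468 -0.2284  0.024 ]
 [ 0.5832 -0.2363  0.024 ]
 [ 0.5774 -0.2684  0.024 ]] [np.float64(0.0381), np.float64(0.0322), np.float64(0.0372), np.float64(0.0327)]
centre [ 0.56191167 -0.24824612  0.024     ]
[ 0.56375009 -0.23832294  0.02      ] [ 0.55927408 -0.2620995   0.02      ] yaw of coil axis deg 79.33867106964004
tool y az 14.628728538095787
[23.33304572  0.09239792  2.47101868] [23.33269118  0.36587567  2.06142024]
```

View pics/w1c.png

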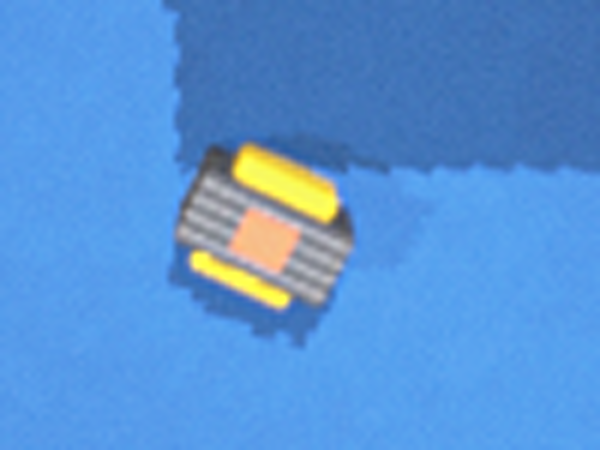

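Emit:
drive_tool --deltas '[[[0,0,0],[0,0.2,2.4],6.5],[[6.3,0,0],[3.5,0,0],6.5],[[6.4,0,0],[3.5,0,0],6.5],[[6.4,0,0],[3.5,0,0],6.5],[[6.4,0,0],[3.5,0,0],6.5],[[0,0,0],[3,0,0],6.5],[[0,0,0],[0,0,0],6.5],[[0,0,0],[0,0,0],6.5]]'

```text
clock: 3.95
tool_pos: [0.563, -0.2477, 0.0853]
eef_rot: [-0.544, -0.453, 0.544, -0.451]
contact_force: [-0.3, 0.5, 0.8]
opening: 0.738
```

```bash
python3 - <<'E'
from h import *
st=r.get_state();s=r.snapshot("wrist");save(s,"w2");c=cam(s,st)
Rm=R.from_quat(st["eef_rot"]).as_matrix();print(st["tool_pos"],st["opening"],np.degrees(np.arctan2(Rm[1,1],Rm[0,1])))
im=s["color"];hsv=cv2.cvtColor(im,cv2.COLOR_RGB2HSV);m=cv2.inRange(hsv,(20,110,90),(34,255,255));k,l,sz,ce=cv2.connectedComponentsWithStats(m)
for i in range(1,k):
    if sz[i][4]>60: print(sz[i],ce[i],onz(c,*ce[i],.02),Rm.T@(onz(c,*ce[i],.02)-st["tool_pos"])*100)
m=cv2.inRange(hsv,(5,90,150),(15,190,255));k,l,sz,ce=cv2.connectedComponentsWithStats(m)
for i in range(1,k):
    if sz[i][4]>60: print("or",sz[i],ce[i],onz(c,*ce[i],.026),Rm.T@(onz(c,*ce[i],.026)-st["tool_pos"])*100)
E
```

```text
[ 0.56302851 -0.24767469  0.08529771] 0.7381859061248678 -10.474414693504064
[ 471   38   96  178 5233] [510.22167017 108.94209822] [ 0.69937884 -0.19294153  0.02      ] [ 6.51490396 12.42806586 -7.84910322]
[305 201  34  15 427] [321.7587822  208.07259953] [ 0.56459729 -0.2386892   0.02      ] [ 6.53141805e+00  6.21885023e-03 -9.00247331e-01]
[306 238  31   4  97] [320.48453608 239.88659794] [ 0.55904569 -0.26363876  0.02      ] [ 6.52700053 -0.08611578  1.65405502]
[165 286  29  58 555] [175.74774775 314.74234234] [ 0.4285811  -0.30905151  0.02      ] [  6.54273587 -12.08955032   8.49149508]
[450 286  29  58 525] [466.94285714 314.60380952] [ 0.66595027 -0.35206282  0.02      ] [ 6.4863395  12.03368375  8.405563  ]
[ 247  356  338   15 1748] [438.36384439 365.2271167 ] [ 0.63939216 -0.40163966  0.02      ] [ 6.48062867 10.3234227  13.76344854]
or [530  63  24  48  91] [547.08791209  87.9010989 ] [ 0.71829158 -0.18358312  0.026     ] [ 5.91323888 14.11628055 -9.11427047]
or [483 139   2  65  79] [483.82278481 169.5443038 ] [ 0.67849658 -0.22915387  0.026     ] [ 5.91102828 11.03156253 -3.90967024]
```

View pics/w2.png

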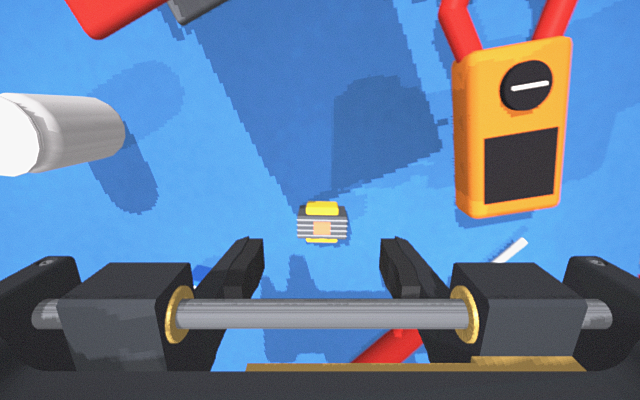

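The transformer is square to the jaws, with its label at (322,228) between the fingers, about 4 mm ahead in tool z. I'm descending and gripping.

Emit:
drive_tool --deltas '[[[0,0,0],[2,0,0.4],6.5],[[0,0,0],[2,0,0],6.5],[[0,0,0],[1.8,0,0],6.5],[[0,0,0],[1,0,0],6.5],[[0,0,0],[0,0,0],3],[[0,0,0],[0,0,0],3],[[0,0,0],[0,0,0],3],[[0,0,0],[0,0,0],3],[[0,0,0],[0,0,0],3],[[0,0,0],[0,0,0],3]]' --force 20

```text
clock: 4.83
tool_pos: [0.5631, -0.2543, 0.019]
eef_rot: [0.545, 0.451, -0.544, 0.452]
contact_force: [0.3, 0.9, 7.0]
opening: 0.405
```

Emit:
drive_tool --deltas '[[[0,0,0],[-2,0,0],3],[[0,0,0],[-3,0,0],3],[[-5,0,0],[-3,0,0],3],[[-5,0,0],[-3,0,0],3],[[-5,0,0],[-3,0,0],3],[[-5,0,0],[-3,0,0],3],[[-5.3,0,0],[-3,0,0],3],[[0,0,0],[-2,0,0],3],[[0,0,0],[0,0,0],3]]'

```text
clock: 5.58
tool_pos: [0.5647, -0.2553, 0.2428]
eef_rot: [0.433, 0.556, -0.431, 0.563]
contact_force: [0.9, -0.2, 0.6]
opening: 0.406
```

Emit:
drive_tool --deltas '[[[0,0,0],[0,0.6,-2.6],3],[[0,0,0],[0,0.6,-2.6],3],[[0,0,0],[0,0.6,-2.6],3],[[0,0,0],[0,0.6,-2.6],3],[[0,0,0],[0,0.6,-2.6],3],[[0,0,0],[0,0.6,-2.6],3],[[0,0,0],[0,0.6,-2.6],3],[[0,0,0],[0,0.5,-2.6],3],[[0,0,0],[0,0.5,-2.6],3],[[0,0,0],[0,0,0],3],[[0,0,0],[0,0,0],3]]'

```text
clock: 6.5
tool_pos: [0.5528, -0.0124, 0.237]
eef_rot: [0.431, 0.561, -0.431, 0.56]
contact_force: [-0.6, 0.0, -0.8]
opening: 0.407
```

```bash
python3 - <<'E'
from h import *
st=r.get_state()
s=r.snapshot("scene");t=r.snapshot("side")
a=cv2.resize(s["color"][90:260,220:420],None,fx=2,fy=2);b=cv2.resize(t["color"][100:270,250:450],None,fx=2,fy=2)
cv2.imwrite("pics/p1.png",np.hstack([a,b])[:,:,::-1])
Rm=R.from_quat(st["eef_rot"]).as_matrix();print(st["tool_pos"],st["opening"],np.degrees(np.arctan2(Rm[1,1],Rm[0,1])))
d=st["tool_pos"][:2]-np.array([.5395,.0431]);print("tray xy",d@[.255,-.967],d@[.967,.255])
E
```

```text
[ 0.55281602 -0.01236047  0.23700032] 0.40708871277495057 14.871635691277781
tray xy 0.057025862921159104 -0.0012658267969121815
```

View pics/p1.png

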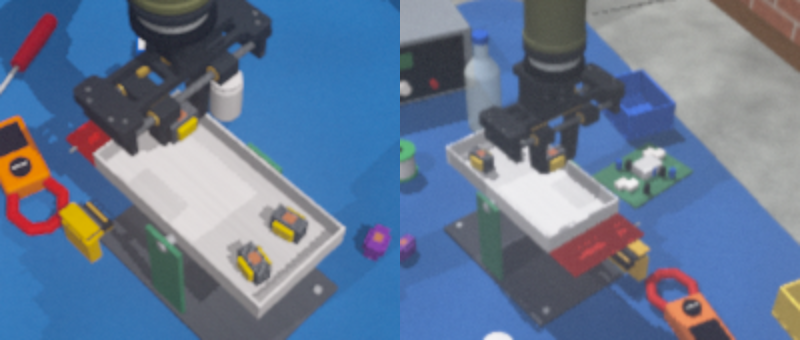

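The transformer is in the gripper over the tab half of the tray, clear of B and C. I'm lowering and releasing it.

Emit:
drive_tool --deltas '[[[0,0,0],[2,0,0],3],[[0,0,0],[2,0,0],3],[[0,0,0],[1.3,0,0],3],[[0,0,0],[0.6,0,0],3],[[0,0,0],[0.4,0,0],3],[[0,0,0],[0.3,0,0],3],[[0,0,0],[0.2,0,0],3],[[0,0,0],[0.1,0,0],3],[[0,0,0],[0,0,0],3],[[0,0,0],[0,0,0],3]]'

```text
clock: 7.43
tool_pos: [0.5537, -0.0144, 0.1691]
eef_rot: [0.432, 0.559, -0.432, 0.56]
contact_force: [0.3, 1.1, -0.2]
opening: 0.405
```

Emit:
drive_tool --deltas '[[[0,0,0],[0.2,0,0],3],[[0,0,0],[0.1,0,0],3],[[0,0,0],[0,0,0],3],[[0,0,0],[0,0,0],3]]'

```text
clock: 7.77
tool_pos: [0.5534, -0.0143, 0.1657]
eef_rot: [0.432, 0.56, -0.432, 0.56]
contact_force: [-0.6, 0.5, 0.1]
opening: 0.407
```

Emit:
drive_tool --deltas '[[[0,0,0],[0.15,0,0],3],[[0,0,0],[0,0,0],3],[[0,0,0],[0,0,0],4],[[0,0,0],[0,0,0],5.5],[[0,0,0],[0,0,0],5.5],[[0,0,0],[0,0,0],5.5],[[0,0,0],[0,0,0],5.5],[[0,0,0],[0,0,0],5.5]]'

```text
clock: 8.43
tool_pos: [0.5534, -0.0144, 0.1642]
eef_rot: [0.432, 0.56, -0.432, 0.56]
contact_force: [0.7, -0.6, -0.4]
opening: 0.626
```

Emit:
drive_tool --deltas '[[[0,0,0],[-1,0,0],5.5],[[0,0,0],[-1.5,0,0],5.5],[[0,0,0],[-2,0,0],5.5],[[0,0,0],[-3,0,0],5.5],[[0,0,0],[-2.5,0,0],3],[[0,0,0],[0,0,0],0],[[0,0,0],[0,0,0],0],[[0,0,0],[0,0,0],0]]'

```text
clock: 9.1
tool_pos: [0.553, -0.0144, 0.2642]
eef_rot: [0.432, 0.56, -0.432, 0.56]
contact_force: [0.2, 0.2, -1.2]
opening: 0.348
```

```bash
python3 - <<'E'
from h import *
st=r.get_state()
s=r.snapshot("wrist");t=r.snapshot("side")
a=cv2.resize(s["color"],(400,250));b=cv2.resize(t["color"][100:225,250:450],None,fx=2,fy=2)
cv2.imwrite("pics/p2.png",np.hstack([a,b])[:,:,::-1]);print(st["tool_pos"],st["opening"],st["q"],st["contact_force"])
E
```

```text
[ 0.55300671 -0.0143602   0.26418812] 0.34759865385522004 [-0.09458186  0.57361659  0.06100595  1.7756269  -0.0466327   0.79416921
  0.24524819] [ 0.23527672  0.20555525 -1.17513112]
```

View pics/p2.png

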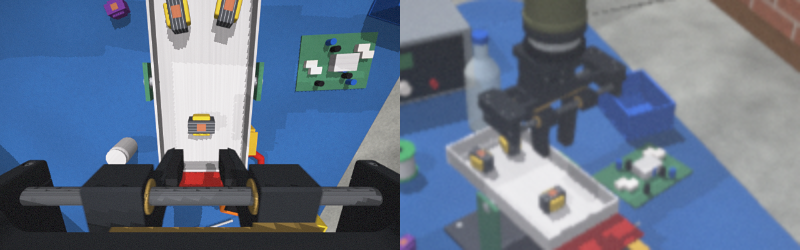

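The stray lies flat in the tab half of the tray (left panel, 201,125), with B and C still at the far end. I'm moving over the tab, closed fingers tilted 25° outward.

Emit:
drive_tool --deltas '[[[0,0,0],[0,-0.5,2.7],0],[[0,0,0],[0,-0.5,2.8],0],[[0,0,0],[0,-0.4,2.8],0],[[0,0,0],[0,-0.4,2.8],0],[[0,0,0],[0,0,0],0],[[0,6.2,0],[0,0,0],0],[[0,6.2,0],[0,0,0],0],[[0,6.3,0],[0,0,0],0],[[0,6.3,0],[0,0,0],0],[[0,0,0],[3,0,1.4],0],[[0,0,0],[3,0,1.4],0],[[0,0,0],[0,0,0],0]]'

```text
clock: 10.2
tool_pos: [0.5599, -0.1259, 0.1916]
eef_rot: [0.514, 0.671, -0.33, 0.42]
contact_force: [-1.3, 0.7, -0.7]
opening: 0.006
```

```bash
cat >> h.py <<'E'
def tip():
    st=r.get_state();Rm=R.from_quat(st["eef_rot"]).as_matrix();t=st["tool_pos"]+.011*Rm[:,0];d=t[:2]-np.array([.5395,.0431])
    print(round(float(st["clock"]),2),"tip tray x,y,z mm",np.round(np.array([d@[.255,-.967],d@[.967,.255],t[2]])*1000,1),"F",np.round(st["contact_force"],1),"tilt",np.degrees(np.arccos(-Rm[2,0])).round(1),"q",np.round(st["q"],2))
    th=np.arctan2(.145-t[2],d@[.255,-.967]);print("theta if touching",th.round(3))
E
python3 -c "from h import *;tip();print(R.from_quat(r.get_state()['eef_rot']).as_matrix().round(2))"
```

```text
10.2 tip tray x,y,z mm [163.9 -23.5 181.6] F [-1.3  0.7 -0.7] tilt 25.4 q [ 0.42  0.83 -0.16  1.56 -0.3   1.02  0.74]
theta if touching -0.22
[[-0.12  0.97  0.22]
 [ 0.41  0.25 -0.88]
 [-0.9  -0.01 -0.43]]
```

Emit:
drive_tool --deltas '[[[0,0,0],[1.3,0,0.6],0],[[0,0,0],[1,0,0.5],0],[[0,0,0],[0.4,0,0.2],0],[[0,0,0],[0.3,0,0.15],0],[[0,0,0],[0.3,0,0.12],0],[[0,0,0],[0.3,0,0.12],0],[[0,0,0],[0.2,0,0.1],0],[[0,0,0],[0,0,0],0]]'

```text
clock: 10.87
tool_pos: [0.5645, -0.1264, 0.1561]
eef_rot: [0.516, 0.667, -0.328, 0.426]
contact_force: [0.5, 0.2, 0.8]
opening: 0.006
```

```bash
python3 -c "from h import *;tip()"
```

```text
10.87 tip tray x,y,z mm [165.7 -19.1 146.2] F [0.5 0.2 0.8] tilt 25.0 q [ 0.42  0.87 -0.16  1.58 -0.3   0.95  0.76]
theta if touching -0.007
```

Emit:
drive_tool --deltas '[[[0,0,0],[0.26,0,0.1],0],[[0,0,0],[0.26,0,0.1],0],[[0,0,0],[0.26,0,0.1],0],[[0,0,0],[0.26,0,0.1],0],[[0,0,0],[0.26,0,0.1],0],[[0,0,0],[0.26,0,0.1],0],[[0,0,0],[0.26,0,0.1],0],[[0,0,0],[0.26,0,0.09],0],[[0,0,0],[0.26,0,0.08],0],[[0,0,0],[0.26,0,0.08],0],[[0,0,0],[0.26,0,0.08],0],[[0,0,0],[0.26,0,0.08],0]]'

```text
clock: 11.87
tool_pos: [0.5632, -0.1232, 0.1228]
eef_rot: [0.515, 0.668, -0.328, 0.425]
contact_force: [0.4, 0.5, 1.9]
opening: 0.005
```

```bash
python3 -c "from h import *;tip()"
```

```text
11.87 tip tray x,y,z mm [162.2 -19.5 112.8] F [0.4 0.5 1.9] tilt 25.0 q [ 0.42  0.92 -0.17  1.6  -0.3   0.89  0.78]
theta if touching 0.196
```

Emit:
drive_tool --deltas '[[[0,0,0],[0.27,0,0.06],0],[[0,0,0],[0.27,0,0.06],0],[[0,0,0],[0.27,0,0.06],0],[[0,0,0],[0.27,0,0.05],0],[[0,0,0],[0.27,0,0.04],0],[[0,0,0],[0.27,0,0.04],0],[[0,0,0],[0.27,0,0.04],0],[[0,0,0],[0.27,0,0.04],0],[[0,0,0],[0.27,0,0.03],0],[[0,0,0],[0.27,0,0.03],0],[[0,0,0],[0.27,0,0.02],0],[[0,0,0],[0.27,0,0.02],0]]'

```text
clock: 12.87
tool_pos: [0.5609, -0.1146, 0.0912]
eef_rot: [0.515, 0.668, -0.328, 0.425]
contact_force: [-0.9, 0.1, 1.1]
opening: 0.005
```

```bash
python3 -c "from h import *;tip()"
```

```text
12.87 tip tray x,y,z mm [153.3 -19.5  81.3] F [-0.9  0.1  1.1] tilt 25.0 q [ 0.41  0.96 -0.18  1.63 -0.31  0.82  0.79]
theta if touching 0.394
```

Emit:
drive_tool --deltas '[[[0,0,0],[0.1,0,0],0],[[0,0,0],[0.1,0,0],0],[[0,0,0],[0.1,0,0],0],[[0,0,0],[0.1,0,0],0],[[0,0,0],[0.1,0,0],0],[[0,0,0],[0.1,0,0],0]]'

```text
clock: 13.37
tool_pos: [0.5604, -0.1123, 0.086]
eef_rot: [0.515, 0.667, -0.329, 0.425]
contact_force: [-0.3, -0.1, 0.5]
opening: 0.003
```

Emit:
drive_tool --deltas '[[[0,0,0],[0.1,0,0],0],[[0,0,0],[0.1,0,0],0],[[0,0,0],[0.1,0,0],0],[[0,0,0],[0.1,0,0],0],[[0,0,0],[0.1,0,0],0]]'

```text
clock: 13.78
tool_pos: [0.5598, -0.1102, 0.0815]
eef_rot: [0.515, 0.667, -0.328, 0.425]
contact_force: [-0.7, -0.8, 1.7]
opening: 0.004
```

Emit:
drive_tool --deltas '[[[0,0,0],[0.1,0,0],0],[[0,0,0],[0.1,0,0],0],[[0,0,0],[0.1,0,-0.01],0],[[0,0,0],[0.1,0,-0.01],0],[[0,0,0],[0.1,0,-0.01],0]]'

```text
clock: 14.2
tool_pos: [0.5593, -0.1079, 0.0771]
eef_rot: [0.515, 0.667, -0.328, 0.425]
contact_force: [-0.0, -1.6, 1.2]
opening: 0.008
```

```bash
python3 -c "from h import *;tip()"
```

```text
14.2 tip tray x,y,z mm [146.4 -19.4  67.1] F [-0.  -1.6  1.2] tilt 25.0 q [ 0.41  0.98 -0.18  1.64 -0.31  0.78  0.79]
theta if touching 0.489
```

Emit:
drive_tool --deltas '[[[0,0,0],[0.1,0,-0.01],0],[[0,0,0],[0.1,0,-0.01],0],[[0,0,0],[0.1,0,-0.01],0],[[0,0,0],[0.1,0,-0.01],0]]'

```text
clock: 14.53
tool_pos: [0.5588, -0.1058, 0.0736]
eef_rot: [0.515, 0.667, -0.328, 0.425]
contact_force: [1.2, -0.9, 1.1]
opening: 0.004
```

Emit:
drive_tool --deltas '[[[0,0,0],[0.1,0,-0.01],0],[[0,0,0],[0.1,0,-0.01],0],[[0,0,0],[0.1,0,-0.01],0],[[0,0,0],[0.1,0,-0.01],0]]'

```text
clock: 14.87
tool_pos: [0.5583, -0.1038, 0.0702]
eef_rot: [0.515, 0.667, -0.328, 0.425]
contact_force: [0.5, -2.4, 1.1]
opening: 0.004
```

Emit:
drive_tool --deltas '[[[0,0,0],[0.1,0,-0.01],0],[[0,0,0],[0.1,0,-0.01],0],[[0,0,0],[0.1,0,-0.01],0],[[0,0,0],[0.1,0,-0.01],0]]'

```text
clock: 15.2
tool_pos: [0.5577, -0.1017, 0.0668]
eef_rot: [0.515, 0.668, -0.328, 0.425]
contact_force: [0.3, -1.5, 0.8]
opening: 0.004
```

Emit:
drive_tool --deltas '[[[0,0,0],[0.1,0,-0.02],0],[[0,0,0],[0.1,0,-0.02],0],[[0,0,0],[0.1,0,-0.02],0],[[0,0,0],[0.1,0,-0.02],0]]'

```text
clock: 15.53
tool_pos: [0.5572, -0.0997, 0.0636]
eef_rot: [0.516, 0.667, -0.328, 0.425]
contact_force: [-0.1, -4.4, 4.3]
opening: 0.011
```

```bash
python3 -c "from h import *;tip()"
```

```text
15.53 tip tray x,y,z mm [137.9 -19.3  53.6] F [-0.1 -4.4  4.3] tilt 25.0 q [ 0.4   1.   -0.19  1.66 -0.32  0.75  0.79]
theta if touching 0.585
```

Force is up to about 6 N near θ≈0.585, so the pin is meeting the roller. I'm taking smaller steps from here.

Emit:
drive_tool --deltas '[[[0,0,0],[0.06,0,-0.01],0],[[0,0,0],[0.06,0,-0.01],0]]'

```text
clock: 15.7
tool_pos: [0.5571, -0.0993, 0.063]
eef_rot: [0.516, 0.667, -0.328, 0.426]
contact_force: [-0.3, -4.8, 7.7]
opening: 0.007
```

Emit:
drive_tool --deltas '[[[0,0,0],[0.05,0,-0.01],0],[[0,0,0],[0.05,0,-0.01],0]]'

```text
clock: 15.87
tool_pos: [0.5571, -0.099, 0.0625]
eef_rot: [0.516, 0.667, -0.329, 0.426]
contact_force: [0.5, -4.3, 9.2]
opening: 0.004
```

Emit:
drive_tool --deltas '[[[0,0,0],[0.05,0,-0.01],0],[[0,0,0],[0,0,0],0]]'

```text
clock: 16.03
tool_pos: [0.5568, -0.0984, 0.0617]
eef_rot: [0.516, 0.667, -0.328, 0.426]
contact_force: [-0.5, -3.7, 4.1]
opening: 0.006
```

Emit:
drive_tool --deltas '[[[0,0,0],[0.05,0,-0.01],0],[[0,0,0],[0.05,0,-0.01],0]]'

```text
clock: 16.2
tool_pos: [0.5567, -0.0976, 0.0606]
eef_rot: [0.516, 0.667, -0.328, 0.425]
contact_force: [-0.2, -4.2, 3.3]
opening: 0.005
```

```bash
python3 -c "from h import *;tip()"
```

```text
16.2 tip tray x,y,z mm [135.8 -19.3  50.6] F [-0.2 -4.2  3.3] tilt 25.0 q [ 0.4   1.   -0.19  1.66 -0.32  0.74  0.79]
theta if touching 0.607
```

Emit:
drive_tool --deltas '[[[0,0,0],[0.05,0,-0.01],0],[[0,0,0],[0.05,0,-0.01],0],[[0,0,0],[0,0,0],0]]'

```text
clock: 16.45
tool_pos: [0.5563, -0.0963, 0.0593]
eef_rot: [0.515, 0.668, -0.328, 0.425]
contact_force: [-0.2, -2.3, -0.2]
opening: 0.004
```

Emit:
drive_tool --deltas '[[[0,0,0],[0.05,0,-0.01],0],[[0,0,0],[0.05,0,-0.01],0],[[0,0,0],[0,0,0],0]]'

```text
clock: 16.7
tool_pos: [0.5561, -0.0955, 0.0587]
eef_rot: [0.515, 0.668, -0.328, 0.425]
contact_force: [0.2, -2.3, 0.1]
opening: 0.002
```

Emit:
drive_tool --deltas '[[[0,0,0],[0.06,0,-0.01],0],[[0,0,0],[0.06,0,-0.01],0],[[0,0,0],[0,0,0],0]]'

```text
clock: 16.95
tool_pos: [0.5559, -0.095, 0.0579]
eef_rot: [0.515, 0.668, -0.328, 0.425]
contact_force: [0.7, -1.0, 1.0]
opening: 0.005
```

```bash
python3 - <<'E'
from h import *
tip()
s=r.snapshot("scene");t=r.snapshot("side")
a=cv2.resize(s["color"][90:260,220:420],None,fx=2,fy=2);b=cv2.resize(t["color"][140:310,270:470],None,fx=2,fy=2)
cv2.imwrite("pics/p3.png",np.hstack([a,b])[:,:,::-1])
E
```

```text
16.95 tip tray x,y,z mm [133.1 -19.3  47.9] F [ 0.7 -1.   1. ] tilt 25.0 q [ 0.4   1.   -0.19  1.67 -0.32  0.73  0.79]
theta if touching 0.63
```

View pics/p3.png

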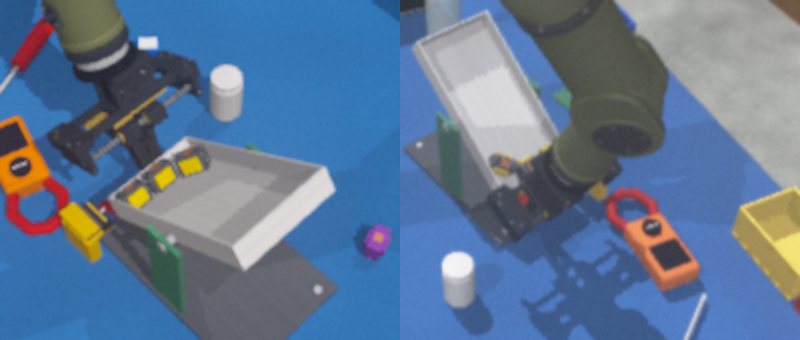

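All three transformers now lie along the tab end. I'll keep pressing gently until the rubber stop is felt.

Emit:
drive_tool --deltas '[[[0,0,0],[0.06,0,-0.02],0],[[0,0,0],[0.06,0,-0.02],0],[[0,0,0],[0,0,0],0]]'

```text
clock: 17.3
tool_pos: [0.5558, -0.0945, 0.057]
eef_rot: [0.515, 0.668, -0.328, 0.425]
contact_force: [0.1, -1.2, 2.1]
opening: 0.004
```

Emit:
drive_tool --deltas '[[[0,0,0],[0.06,0,-0.02],0],[[0,0,0],[0.06,0,-0.02],0],[[0,0,0],[0,0,0],0]]'

```text
clock: 17.55
tool_pos: [0.5557, -0.094, 0.0564]
eef_rot: [0.516, 0.667, -0.328, 0.425]
contact_force: [0.4, -2.1, 5.7]
opening: 0.006
```

Emit:
drive_tool --deltas '[[[0,0,0],[0.06,0,-0.01],0],[[0,0,0],[0.04,0,-0.01],0],[[0,0,0],[0,0,0],0]]'

```text
clock: 17.8
tool_pos: [0.5557, -0.0937, 0.056]
eef_rot: [0.516, 0.667, -0.328, 0.426]
contact_force: [-1.0, -3.2, 9.0]
opening: 0.007
```

Stop felt: the force climbs steeply with almost no motion. I'm backing off slowly along the tool axis.

Emit:
drive_tool --deltas '[[[0,0,0],[-0.2,0,0],0],[[0,0,0],[-0.2,0,0],0],[[0,0,0],[-0.4,0,0],0],[[0,0,0],[-0.8,0,0],0],[[0,0,0],[0,0,0],0],[[0,0,0],[0,0,0],0]]'

```text
clock: 18.3
tool_pos: [0.5574, -0.0997, 0.07]
eef_rot: [0.516, 0.667, -0.328, 0.425]
contact_force: [0.7, -0.2, -0.0]
opening: 0.006
```

Emit:
drive_tool --deltas '[[[0,0,0],[-2,0,0],0],[[0,0,0],[-3,0,0],0],[[0,0,0],[-3,0,0],0],[[0,0,0],[-3,0,0],0],[[0,0,0],[-3,0,0],0],[[0,0,0],[0,0,0],0],[[0,0,0],[0,0,0],0],[[0,0,0],[0,0,0],0],[[0,0,0],[0,0,0],0]]'

```text
clock: 19.05
tool_pos: [0.571, -0.1556, 0.1952]
eef_rot: [0.515, 0.669, -0.328, 0.424]
contact_force: [-0.1, 0.1, 0.3]
opening: 0.005
```

```bash
python3 - <<'E'
from h import *
tip()
s=r.snapshot("scene");t=r.snapshot("side")
a=cv2.resize(s["color"][90:260,220:420],None,fx=2,fy=2);b=cv2.resize(t["color"][140:310,270:470],None,fx=2,fy=2)
cv2.imwrite("pics/p4.png",np.hstack([a,b])[:,:,::-1])
E
```

```text
19.05 tip tray x,y,z mm [195.5 -20.2 185.3] F [-0.1  0.1  0.3] tilt 25.2 q [ 0.45  0.85 -0.15  1.49 -0.28  1.08  0.76]
theta if touching -0.203
```

View pics/p4.png

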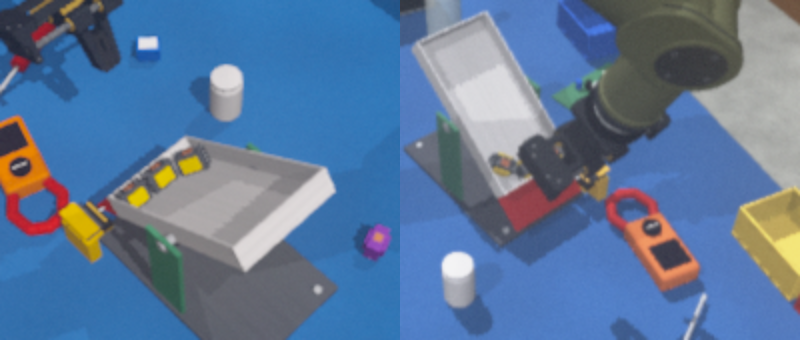

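```bash
python3 -c "
from plant import r
print(r.finish_job())"
```

```text
the job is handed in; nothing more can be done
None
```

The stray transformer is in the tray with the other two, and the tray is tipped and caught. I handed the job in at about 19 s; `finish_job` gives no verdict.

- **Placing:** I gripped the stray across its steel ends and set it down in the tab half of the level tray. A picture after release showed it lying flat there.
- **Pressing:** I pressed the tab slowly with closed fingers. The highest force I read was about 10 N, at a tilt of about 0.59 rad. It then dropped as the tray clicked in, and rose again to about 9.6 N on the rubber stop at roughly 0.63–0.65 rad. I only saw the force at the end of each move, so short peaks between readings are not ruled out; the steps near the catch were 0.5–1.2 mm.
- **Last check:** About 1 s after letting go, the tool force was near 0 N. The final pictures show the tray still tipped and untouched, with all three transformers side by side against the tab-end wall. The relay, capacitor and clamp meter looked unmoved. I judged this by eye and did not measure the final positions or the other bystanders.
- **Readings that disagreed:**
  - When I gripped the stray, the tool read 7 N upward for no clear reason; it was gone once I lifted.
  - Just after the click there was a sideways reading of about 2.3 N; it was gone once I let go.

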